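Load the counting chamber into the slide imager

TASK

Pick up the glass counting chamber from the lens-tissue booklet and lay it on the loading bay of the imager's drawn-out carriage. Slide it sideways under the two spring clips until it meets the stops and both clips have snapped down behind its edge, feeling your way so that the glass is never pressed hard against the metal. Then push the carriage fully home into the imager by its handle, and leave the other things on the bench where they stand.

Things in the scene. Friction and masses are not known exactly. Their poses are not given: they have to be found in the camera images.
- imager: slide imager, a white instrument fixed to the worktop: housing 130 deep, 212 wide, 140 mm tall, sloping display. x points into the housing (away from the operator), y left, z up; all directions below are these. Origin on the worktop; the housing's front face is 70 mm from it in +x, its middle 27 mm in +y. The carriage, a flat aluminium plate, sticks out of a slot in that face.
- carriage (a joint): how far the carriage (plate 6 mm thick, top 34 mm above the worktop) is pushed in, m: 0 fully out for loading, 0.120 fully home, a rigid end stop. It slides along the imager's +x and stays where it is left; moving it takes about 6 N plus 2.5 N at 0.1 m/s. On it is clamped the slide holder, a metal frame with two stops, two guides and two sprung clips, open towards +y.
- bay (a point): on the carriage: chamber's centre when it lies on the open loading bay (2.5 mm above the plate), long sides along x, clear of the holder. The plate ends 32 mm beyond in +y. A thumb notch 36 mm wide (x = -18 to +18 mm) is cut through the plate from that edge to 86 mm in -y: fingertips can reach below the chamber; 28 mm of air under the plate. The seat lies straight ahead in -y.
- clip_far (a joint): clip of the holder 29 mm in +x of the bay's middle line, rad: about 0 down and empty, 0.01 to 0.03 down on a seated chamber, about 0.06 while its nose rides on the chamber. A chamber pushed in -y lifts the clips' turned-up lips (13 mm high), runs under the noses against up to about 8 N in all, and both snap down behind its trailing edge when it is 2 mm or less from the stops.
- clip_near (a joint): clip of the holder 29 mm in -x of the bay's middle line (nearer the operator), same values. Each clip is 9 mm wide (49 mm free between them); its nose hangs 38 mm, the tip of its lip 59 mm, in +y of the stops.
- holder_mark (a point): on the carriage, 90 mm from the bay in -y, on the plate's top: middle of the range for the holder's two rigid stops (4 mm high, 29 mm either side in x). The holder is clamped through slots, so its stops, guides and clips together lie up to 8 mm nearer or farther in y; the clamping is not measured. Guides: 79.4 mm apart, flared to 94 mm at the mouth. Glass pressed on a stop with over 8 N chips.
- chamber_centre (a point): centre of the counting chamber, a thick glass slide 76 mm long (its x axis), 36 mm wide (y), 5 mm thick (z), about 35 g, same either way round; frosted ends, dark grooves across it. It starts flat on a white lens-tissue booklet 70 x 100 mm, 6 mm thick, fixed to the worktop.
- handle (a point): centre of the bar handle on the carriage's white front plate: bar 80 mm long along y, about 10 mm thick, 35 mm in front of the plate, 40 mm above the worktop, free space below. Lies 93 mm in -x and 45 mm in -y of the bay. The plate is 166 mm wide and reaches from 16 to 66 mm above the worktop.
- tally_counter: a chrome hand tally counter, 48 x 65 x 30 mm; origin under its centre; bystander, leave alone
- dropper_bottle: an upright brown glass dropper bottle, 34 mm wide, 96 mm tall; origin under its centre; bystander, leave alone
- coverslip_box: a small square white plastic box, 31 x 31 x 19 mm; origin under its centre; bystander, leave alone
- specimen_jar: a small clear screw-lid jar, 44 mm wide, 56 mm tall; origin under its centre; bystander, leave alone
- petri_dish: a shallow round clear dish with lid, 61 mm wide, 15 mm tall; origin under its centre; bystander, leave alone
There are look-alikes about, which are no part of the job. Leave any orange or pink look-alike of the part that bears chamber_centre alone.

How it is judged:
On the way:
1. the chamber is seated under both snapped-down clips while the carriage is still drawn out (x of chamber_centre in the frame of bay between -0.005 and 0.005 m and y of chamber_centre in the frame of bay below -0.058 m and z of chamber_centre in the frame of bay between -0.002 and 0.002 m and angle between the x axis of chamber_centre and the x axis of imager, either way round below 0.06 rad and value of joint clip_far between 0.006 and 0.04 rad and value of joint clip_near between 0.006 and 0.04 rad and value of joint carriage below 0.06 m), for 0.2 s.
At the end, for the whole second after the job is handed in: the chamber lies flat and square between the guides (z within 2 mm of lying on the plate, 0.06 rad), at least 58 mm in -y of the bay, with both clips snapped down on it (0.006 to 0.04 rad), the carriage is fully home (at least 0.117 m in) and everything is at rest (x of chamber_centre in the frame of bay between -0.005 and 0.005 m and y of chamber_centre in the frame of bay below -0.058 m and z of chamber_centre in the frame of bay between -0.002 and 0.002 m and angle between the x axis of chamber_centre and the x axis of imager, either way round below 0.06 rad and value of joint clip_far between 0.006 and 0.04 rad and value of joint clip_near between 0.006 and 0.04 rad and value of joint carriage above 0.117 m and linear speed of chamber below 0.005 m/s); the robot touches nothing.
It fails at once if the glass chamber is pressed against either of the two stops with more than 8 N (contact force between chamber and holder_c0 above 8 N or contact force between chamber and holder_c1 above 8 N).
It fails at once if the glass chamber is pressed against the imager's metal with more than 40 N in all (contact force between chamber and imager above 40 N).
It fails at once if a bystander is moved by more than 15 mm (distance of any of tally_counter, dropper_bottle, coverslip_box, specimen_jar, petri_dish from where it was at the start of the episode above 0.015 m).
It also fails if it takes over 72 s, if anything falls off the work surface, if the arm or the gripper's body presses on something with over 40 N, if the wrist force passes 120 N, or if a joint passes its speed limit or range.

ROBOT

A 6-joint arm with a two-finger parallel gripper is mounted at the origin on a cart in front of the work surface, level with it; the furniture and walls round the work are solid. World frame = base frame: x ahead of the robot, y to its left, z up, the work surface at z = 0. Lengths are in m, angles in rad, forces in N, time in s.
With the tool pointing down it reaches from about 0.375 to 0.9 m from the base axis. Payload 3.1 kg.
Tool frame: the origin (TCP) lies at the very end of the fingers, on their centre line; the grasp point (between the pads) lies 19 mm behind it; z points along the fingers, y is the line along which they close (so a half turn about z gives the same grasp; the last joint's range is limited). The gripper opens to 87 mm and grips with 3 to 60 N. Pads are 19 mm wide; open, the fingers measure 117 mm over their backs; the gripper's body (75 mm by 190 mm) begins 51 mm behind the grasp point.
Start: joints at [-1.393, 0.527, 1.433, -0, 1.181, -0.178], TCP at [0.218, -0.586, 0.223] pointing down, gripper open.
Joint ranges: [-3.08, 3.08], [-0.75, 2.2], [0.22, 2.44], [-1.43, 4.57], [0, 2.65], [-2.85, 2.85]. Speed limits (rad/s): [2.79, 2.79, 3.14, 3.14, 3.14, 3.14].

INTERFACE

Orientations are given as a unit quaternion [x, y, z, w].
In Python, from rig import robot gives the robot as it stands. The module is installed in compiled form; this text tells all that it offers.
- The arm moves only by the tool servo_tool, never from a script. Its argument "rows" is one flat list of numbers, 5 for each row, row after row: the closure, from -1 (fully open) to 1 (shut), so that 0 is half open, then the shift along the tool's x, y, z in m, then the turn about the tool's z in degrees. A call has 1 to 5 rows; each row shifts and turns the commanded pose from where the row before left it, along the tool's axes as they then stand; what a row does not reach is not made up. A row lasts 1/12 s, in which the tool goes at most 41.7 mm and 7.16 degrees, less where a joint would pass 70% of its speed; a pose out of reach is approached as far as the arm can. A call with a gripper value outside its range is refused whole. The fingers move at their own pace and stop on an object; "newtons" is the grip in N (left out, the last holds). Time passes only in rows, so rows that do not move let the fingers close. It gives the time, the measured TCP pose, the force, the opening and the grip force at its end, in the units of the state.
- robot.get_obs(): the state, without advancing time (a new reading comes with each control period).
- robot.camera(name): name is "scene" or "top" or "wrist"; returns a dict with "pixels" (420x560x3 uint8, red, green, blue), "intrinsics" (3x3 intrinsics, pixels), "rvec" (rotation vector, rad) and "tvec" (3), from world to camera coordinates, as OpenCV has them; the wrist camera has in their place "mount" (4x4, takes a point from camera to tool coordinates, whose origin is the TCP and whose axes are the flange's). Camera axes: x right, y down, z forward; pixel columns grow to the right and rows downward; lengths in m; the calibration is good to about 2 mm. The wrist camera is an equidistant fisheye: a pixel r from the principal point sees the ray r / f radians off the axis. A picture is of the moment at which its call begins: read the wrist's pose just before it. There is no depth.
- robot.hand_in(): hands the job in; it is judged then, once.
Trained networks look in a picture, given as the dict that the camera call returned (one of the last four; its "shot" number tells which), for a name from the list of things; names that differ only in an ending like _2 or _b are one class to them, and where a whole thing is asked for, a point or a joint stands for the part that bears it (a point fixed in the world has none). Each returns a list of dicts, best first, with "score" (0 to 1); they miss things now and then, are a little off and sometimes report something else, mostly with a low value. They report only what shows in the picture. A call takes as long as a camera call. They do not tell look-alikes from the thing itself.
- robot.spot_in(picture, query): "at" ([x, y, z] in m, in world coordinates, good to about 4 mm: the middle of the surface that is visible of it).
- robot.outline_of(picture, query): "region" (420x560 bool, what is visible of it).
- robot.place_of(picture, query): "at" ([x, y, z] in m, in world coordinates, good to about 4 mm: a listed point, or the origin of a listed thing).
The state is a dict: "time": time; "q": joint angles; "joint_velocities": joint speeds; "joint_torque": joint torques, N m; "position": TCP position; "tool_rot": TCP orientation; "ft_force": force on the tool from outside, world axes, zero at the start; "moment": the same for the moment, N m; "grip_width": finger opening in m; "grip_force": force on a finger pad.
Only numpy, scipy, OpenCV 4.12 (cv2) and the standard library are available. Lean on these libraries where they do the work, as an engineer would, in place of code of your own. Each camera call takes 0.05 s, during which the arm holds its last target. There are 200 camera calls.

## Working session

There is one attempt and no reset: what is moved stays moved. The work goes in short steps, Python scripts to look and compute and a tool call to move; the robot and the scene stay as the last step left them, time stands still between calls to the robot, and variables do not carry over. Pictures are saved under pics/ and viewed, at most 10 in all, crops included, and the job is handed in when it is done.

Besides the shell and the picture viewer there is one more tool, called in YAML: its name, and indented under it one key for each argument. servo_tool: Moves the arm, as the interface text tells. Its arguments: {"type":"object","properties":{"rows":{"type":"array","items":{"type":"number"}},"newtons":{"type":"number"}},"required":["rows"]}

```bash
mkdir -p pics; cat > h.py <<'E'
from rig import robot
import numpy as np, cv2
def save(p,n): cv2.imwrite(f'pics/{n}.png',cv2.cvtColor(p['pixels'],cv2.COLOR_RGB2BGR))
E
python3 - <<'E'
from h import *
o=robot.get_obs();print(o['time'],o['position'],o['tool_rot'],o['grip_width'],o['ft_force'])
ims=[]
for c in ['top','scene']:
    p=robot.camera(c);ims.append(p)
    for q in ['chamber_centre','bay','handle','holder_mark','imager']:
        print(c,q,[(np.round(d['at'],4).tolist(),round(d['score'],2)) for d in robot.place_of(p,q)][:4])
    save(p,c+'0')
for q in ['tally_counter','dropper_bottle','coverslip_box','specimen_jar','petri_dish']:
    print(q,[(np.round(d['at'],3).tolist(),round(d['score'],2)) for d in robot.place_of(ims[0],q)][:2])
E
```

```text
0.0 [ 0.21761436 -0.58511157  0.22158884] [ 9.84218278e-01  1.76955473e-01  2.02057511e-06 -1.06824152e-03] 0.08732131311817215 [-0.24839786 -0.06318817 -0.11375204]
top chamber_centre [([0.3233, 0.1197, 0.0038], 0.95), ([0.3438, 0.2477, 0.0005], 0.68), ([0.4635, 0.2269, 0.008], 0.64)]
top bay [([0.5568, -0.0511, 0.0369], 0.58)]
top handle [([0.4595, -0.097, 0.039], 0.62), ([0.4663, 0.224, 0.0064], 0.35)]
top holder_mark [([0.5503, -0.1421, 0.0335], 0.85)]
top imager [([0.5401, -0.1253, -0.0043], 0.83)]
scene chamber_centre [([0.3442, 0.2504, 0.0075], 0.92), ([0.3248, 0.1186, 0.0], 0.92), ([0.4618, 0.2235, 0.0072], 0.79)]
scene bay [([0.5493, -0.0585, 0.0346], 0.66)]
scene handle [([0.4559, -0.0981, 0.0438], 0.9), ([0.5464, -0.1284, 0.0002], 0.66)]
scene holder_mark [([0.5532, -0.1441, 0.0294], 0.69)]
scene imager [([0.5477, -0.1237, 0.0003], 0.63), ([0.5695, 0.1887, 0.0029], 0.3)]
tally_counter [([0.431, 0.087, -0.002], 0.85), ([0.559, -0.054, 0.038], 0.62)]
dropper_bottle [([0.573, 0.264, 0.002], 0.69)]
coverslip_box [([0.576, 0.186, 0.0], 0.59)]
specimen_jar [([0.708, 0.142, 0.004], 0.83)]
petri_dish [([0.488, 0.379, -0.003], 0.81), ([0.542, -0.129, -0.006], 0.42)]
```

View pics/top0.png

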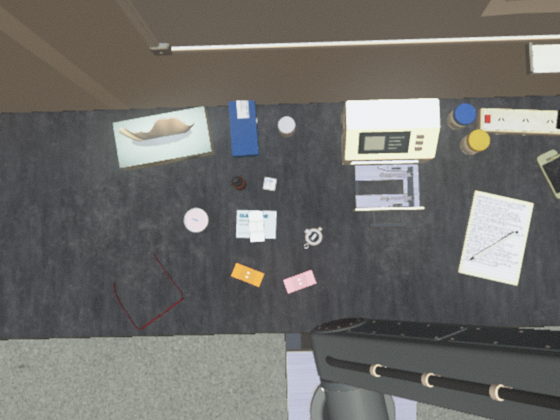

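View pics/scene0.png

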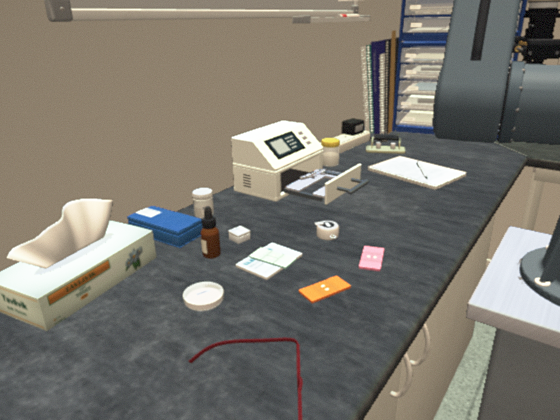

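Clear chamber on the booklet at top (257,226); orange at (247,274) and pink at (300,282) are the look-alikes. The imager's carriage is at about (388,187), roughly square with world. I'll move the wrist camera over the carriage.

servo_tool:
  rows: [-1,0,0,-0.02,7,-1,0,0,-0.02,7,-1,0,0,0,6.4]

```text
time: 1.1
position: [0.2183, -0.5882, 0.2667]
tool_rot: [1.0, -0.003, 0.001, 0.004]
ft_force: [0.5, -0.6, 0.4]
grip_width: 0.0866
grip_force: 0.0
```

servo_tool:
  rows: [-1,0.02,-0.036,0,0,-1,0.02,-0.036,0,0,-1,0.02,-0.036,0,0,-1,0.02,-0.036,0,0,-1,0.02,-0.036,0,0]

```text
time: 1.52
position: [0.3183, -0.4042, 0.2626]
tool_rot: [1.0, -0.001, 0.0, 0.0]
ft_force: [0.5, -1.1, 0.6]
grip_width: 0.087
grip_force: 0.0
```

servo_tool:
  rows: [-1,0.02,-0.036,0,0,-1,0.02,-0.036,0,0,-1,0.02,-0.036,0,0,-1,0.02,-0.036,0,0,-1,0.02,-0.036,0,0]

```text
time: 1.93
position: [0.4185, -0.2241, 0.2629]
tool_rot: [1.0, -0.0, 0.0, 0.0]
ft_force: [0.3, -0.4, 0.4]
grip_width: 0.087
grip_force: 0.0
```

servo_tool:
  rows: [-1,0.01,-0.036,0,0,-1,0.01,-0.036,0,0,-1,0,-0.036,0,0,-1,0,0,0,0,-1,0,0,0,0]

```text
time: 2.35
position: [0.4376, -0.116, 0.2627]
tool_rot: [1.0, 0.002, -0.0, 0.0]
ft_force: [-0.2, -0.7, 0.3]
grip_width: 0.0869
grip_force: 0.0
```

```bash
cat >> h.py <<'E'
from scipy.spatial.transform import Rotation as R
def wrist():
    o=robot.get_obs(); p=robot.camera('wrist'); T=np.eye(4)
    T[:3,:3]=R.from_quat(o['tool_rot']).as_matrix(); T[:3,3]=o['position']
    p['T']=T@np.array(p['mount']); return o,p
def toplane(p,uv,z):
    K=p['intrinsics']; d=(np.array(uv,float)-[K[0,2],K[1,2]])/K[0,0]; r=np.hypot(*d)
    v=np.array([*(d/max(r,1e-9)*np.sin(r)),np.cos(r)]); w=p['T'][:3,:3]@v; c=p['T'][:3,3]
    return c+w*(z-c[2])/w[2]
def proj(p,X):
    K=p['intrinsics']; v=p['T'][:3,:3].T@(np.array(X,float)-p['T'][:3,3]); r=np.hypot(v[0],v[1])
    return np.array([K[0,2],K[1,2]])+v[:2]/r*np.arctan2(r,v[2])*K[0,0]
def show(p,qs):
    for q in qs: print(q,[(np.round(d['at'],4).tolist(),round(d['score'],2)) for d in robot.place_of(p,q)][:4])
E
python3 - <<'E'
from h import *
o,p=wrist();print(o['time'],o['position'],o['tool_rot'],o['q']);print(np.round(p['T'],3),p['intrinsics'][0])
show(p,['bay','handle','holder_mark','imager','chamber_centre'])
save(p,'w1')
E
```

```text
2.35 [ 0.43764467 -0.11602076  0.26273278] [ 9.99998043e-01  1.97621849e-03 -3.90641124e-05  8.74176865e-05] [-5.06695458e-01  2.39707594e-01  1.79461974e+00 -2.13253980e-04
  1.10724842e+00  1.06024378e+00]
[[ 0.003 -0.962 -0.273  0.513]
 [-1.    -0.003 -0.001 -0.117]
 [-0.     0.273 -0.962  0.424]
 [ 0.     0.     0.     1.   ]] [325.1922621    0.         280.09937638]
bay []
handle [([0.4558, -0.0985, 0.0395], 0.93)]
holder_mark [([0.5505, -0.1467, 0.0353], 0.96)]
imager [([0.5407, -0.1254, 0.0005], 0.85)]
chamber_centre [([0.3407, 0.2534, 0.0068], 0.94), ([0.3206, 0.1202, 0.0004], 0.82), ([0.4638, 0.2245, 0.0105], 0.64)]
```

View pics/w1.png

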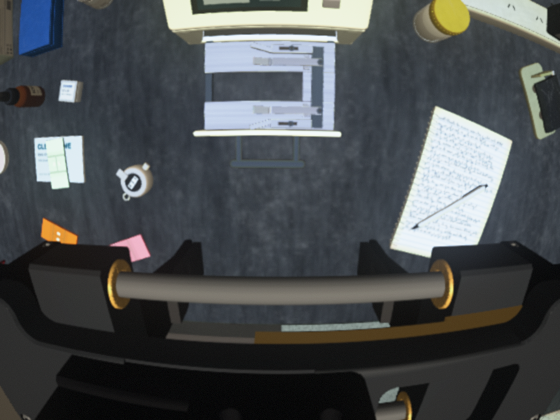

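The wrist view shows the carriage with its notch (204-300, 72-101), the handle bar at (268,165), the chamber on the booklet at (58,163), and pink and orange look-alikes. I'll rectify the carriage view at plate height.

```bash
cat >> h.py <<'E'
def ortho(p,x0,x1,y0,y1,z,s=0.00025):
    # rows: x descending, cols: y descending
    xs=np.arange(x1,x0,-s); ys=np.arange(y1,y0,-s); Y,X=np.meshgrid(ys,xs)
    P=np.stack([X,Y,np.full_like(X,z)],-1)-p['T'][:3,3]; v=P@p['T'][:3,:3]
    r=np.hypot(v[...,0],v[...,1]); k=np.arctan2(r,v[...,2])*p['intrinsics'][0,0]/r
    m=(v[...,:2]*k[...,None]+[p['intrinsics'][0,2],p['intrinsics'][1,2]]).astype(np.float32)
    return cv2.remap(p['pixels'],m[...,0],m[...,1],cv2.INTER_CUBIC)
E
python3 - <<'E'
from h import *
o,p=wrist()
p['pixels']=ortho(p,0.44,0.62,-0.20,-0.01,0.034);save(p,'o1');print(p['pixels'].shape)
E
```

```text
(720, 760, 3)
```

View pics/o1.png

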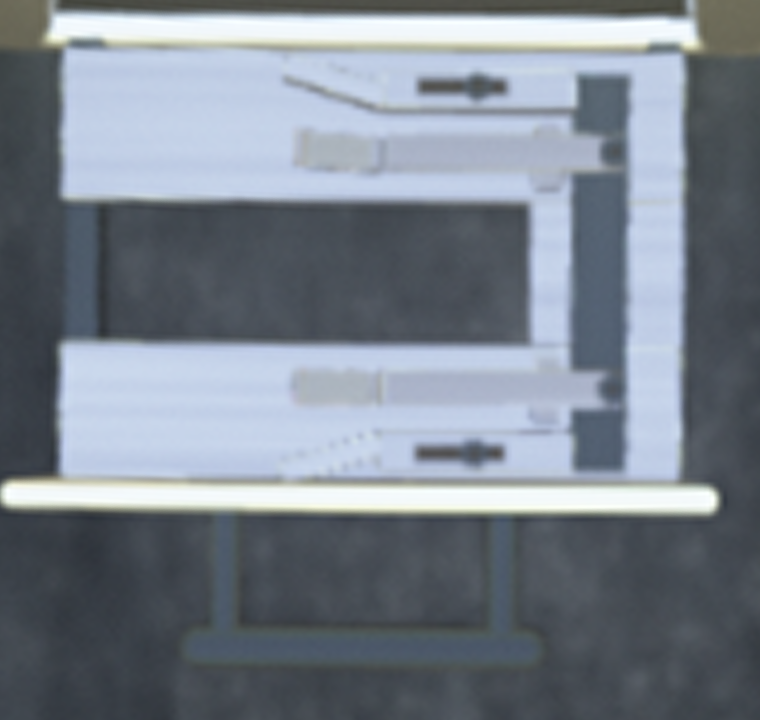

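servo_tool:
  rows: [-1,0,-0.041,0,0,-1,0,-0.041,0,0,-1,0,-0.041,0,0,-1,0,-0.041,0,0,-1,0,-0.041,0,0]

```text
time: 3.12
position: [0.438, 0.088, 0.2626]
tool_rot: [1.0, -0.001, 0.0, 0.0]
ft_force: [1.4, -0.5, 0.8]
grip_width: 0.0868
grip_force: 0.0
```

servo_tool:
  rows: [-1,-0.01,-0.04,0.01,0,-1,-0.01,-0.04,0.01,0,-1,-0.01,-0.04,0.02,0,-1,0,0,0.02,0,-1,0,0,0,0]

```text
time: 3.53
position: [0.4063, 0.2029, 0.2019]
tool_rot: [1.0, 0.002, -0.003, 0.001]
ft_force: [-0.5, -0.3, 0.1]
grip_width: 0.0865
grip_force: 0.0
```

```bash

python3 - <<'E'
from h import *
o,p=wrist();print(o['time'],o['position'],o['tool_rot'])
show(p,['chamber_centre'])
p['pixels']=ortho(p,0.40,0.53,0.15,0.30,0.011);save(p,'o2');print(p['pixels'].shape)
E
```

```text
3.5333 [0.40627307 0.20287517 0.20193206] [ 9.99992189e-01  1.64791197e-03 -3.49909039e-03  8.14104552e-04]
chamber_centre [([0.4637, 0.225, 0.0087], 0.83), ([0.3433, 0.2532, 0.005], 0.75), ([0.3216, 0.1194, 0.0023], 0.6)]
(520, 600, 3)
```

View pics/o2.png

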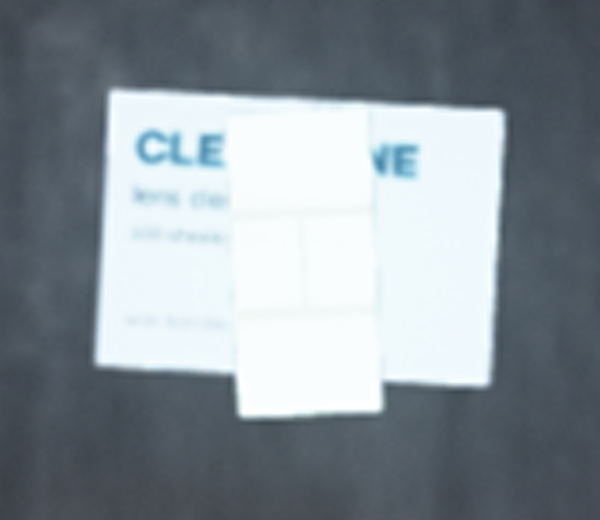

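Rectified views: the carriage is square to world (yaw ≈ -0.005), with notch rows 200-342 and plate edge at col 62, so bay ≈ (0.5525, -0.0567). Lip tips at col 293 put the stops at y ≈ -0.143. The chamber's corners are (230,110), (368,108), (382,410) and (239,417), so its centre is (0.4645, 0.224) and its yaw +2.2°. Approaching it now.

servo_tool:
  rows: [-1,0.0116,-0.0043,0.034,-2,-1,0.0116,-0.0043,0.034,0,-1,0.0116,-0.0043,0.034,0,-1,0.0116,-0.0043,0.034,0,-1,0.0116,-0.0043,0.034,0]
  newtons: 12

```text
time: 4.05
position: [0.4699, 0.2238, 0.0346]
tool_rot: [1.0, 0.015, 0.002, -0.0]
ft_force: [0.4, -0.2, 0.5]
grip_width: 0.0871
grip_force: 0.0
```

servo_tool:
  rows: [-1,0,0,0,0,-1,0,0,0,0]

```text
time: 4.22
position: [0.467, 0.2235, 0.0336]
tool_rot: [1.0, 0.016, -0.002, 0.0]
ft_force: [0.2, -0.3, 0.2]
grip_width: 0.0867
grip_force: 0.0
```

```bash

python3 - <<'E'
from h import *
o,p=wrist();print(o['time'],o['position'],o['tool_rot'],o['ft_force'])
show(p,['chamber_centre'])
p['pixels']=ortho(p,0.40,0.53,0.15,0.30,0.011);save(p,'o3')
E
```

```text
4.2167 [0.4670468  0.22349188 0.03359832] [ 9.99872354e-01  1.58811712e-02 -1.69551259e-03  4.35967587e-04] [ 0.23368302 -0.29821803  0.17688336]
chamber_centre [([0.4633, 0.2239, 0.0119], 0.75), ([0.3227, 0.1194, 0.0053], 0.61)]
```

View pics/o3.png

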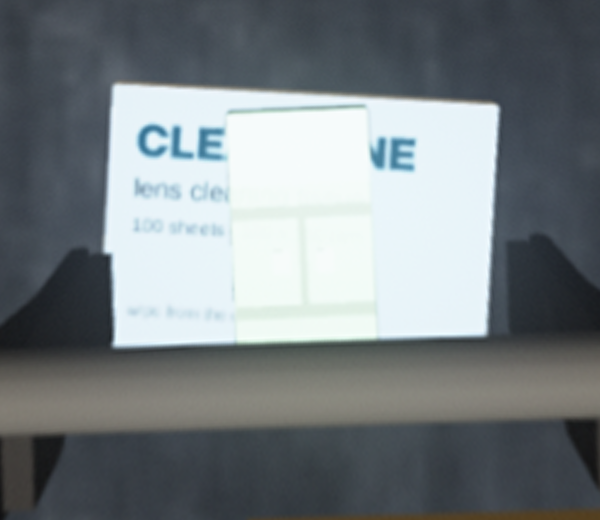

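The chamber's far edge is at row 107 and its grooves at rows 212 and 310, so x ≈ 0.465 and it is centred between the fingers. Descending.

servo_tool:
  rows: [-1,-0.001,-0.0005,0.01,0,-1,-0.001,0,0.01,0,-1,0,0,0.004,0,-1,0,0,0,0,-1,0,0,0,0]

```text
time: 4.73
position: [0.4643, 0.2256, 0.011]
tool_rot: [1.0, 0.017, 0.0, -0.0]
ft_force: [0.5, 0.2, 0.8]
grip_width: 0.087
grip_force: 0.0
```

servo_tool:
  rows: [-1,0,0,0.001,0,-1,0,0,0,0]

```text
time: 4.9
position: [0.4647, 0.2257, 0.0099]
tool_rot: [1.0, 0.017, 0.0, -0.0]
ft_force: [0.1, 0.1, -0.5]
grip_width: 0.087
grip_force: 0.0
```

servo_tool:
  rows: [-1,0,0.001,0.001,0,-1,0,0,0.001,0,-1,0,0,0,0]

```text
time: 5.15
position: [0.4645, 0.2245, 0.0076]
tool_rot: [1.0, 0.017, -0.0, 0.0]
ft_force: [-0.5, 0.5, -0.0]
grip_width: 0.0869
grip_force: 0.0
```

servo_tool:
  rows: [0.3,0,0,0,0,0.3,0,0,0,0,0.3,0,0,0,0,0.3,0,0,0,0,0.3,0,0,0,0]
  newtons: 12

```text
time: 5.57
position: [0.4646, 0.2246, 0.0077]
tool_rot: [1.0, 0.017, 0.0, -0.0]
ft_force: [0.3, -0.9, 0.1]
grip_width: 0.0616
grip_force: 0.0
```

servo_tool:
  rows: [0.3,0,0,0,0,0.3,0,0,0,0,0.3,0,0,0,0]

```text
time: 5.82
position: [0.4646, 0.2246, 0.0077]
tool_rot: [1.0, 0.017, -0.0, -0.0]
ft_force: [-0.7, -0.1, -1.0]
grip_width: 0.0415
grip_force: 0.0
```

servo_tool:
  rows: [0.4,0,0,0,0,0.4,0,0,0,0,0.4,0,0,0,0,0.4,0,0,0,0]

```text
time: 6.15
position: [0.4646, 0.2246, 0.0077]
tool_rot: [1.0, 0.017, 0.0, -0.0]
ft_force: [0.8, 0.0, -0.6]
grip_width: 0.0354
grip_force: 12.0
```

servo_tool:
  rows: [0.4,0,0,-0.01,0,0.4,0,0,-0.02,0,0.4,0,0,-0.02,0,0.4,0,0,-0.02,0,0.4,0,0,0,0]

```text
time: 6.57
position: [0.4669, 0.2253, 0.0814]
tool_rot: [1.0, 0.017, 0.003, -0.001]
ft_force: [0.7, -0.0, -1.0]
grip_width: 0.0354
grip_force: 12.0
```

servo_tool:
  rows: [0.4,0.003,0.034,0,2.2,0.4,0.007,0.036,0,0,0.4,0.012,0.036,0,0,0.4,0.012,0.036,0,0,0.4,0.012,0.036,0,0]

```text
time: 6.98
position: [0.5111, 0.0451, 0.0777]
tool_rot: [1.0, -0.002, -0.0, -0.0]
ft_force: [-0.8, 0.3, -0.2]
grip_width: 0.0355
grip_force: 12.0
```

servo_tool:
  rows: [0.4,0.013,0.032,0,0,0.4,0.014,0.032,0,0,0.4,0.014,0.028,0,0,0.4,0,0,0,0,0.4,0,0,0,0]

```text
time: 7.4
position: [0.5525, -0.0474, 0.0775]
tool_rot: [1.0, -0.004, 0.0, 0.0]
ft_force: [-0.7, 0.8, -0.2]
grip_width: 0.0355
grip_force: 12.0
```

```bash

python3 - <<'E'
from h import *
o,p=wrist();print(o['time'],o['position'],o['tool_rot'],o['ft_force'])
show(p,['chamber_centre','bay','holder_mark','handle','imager'])
t=robot.camera('top');show(t,['chamber_centre','bay','holder_mark'])
save(p,'w4')
E
```

```text
7.4 [ 0.55251993 -0.0474399   0.07754546] [ 9.99993682e-01 -3.54350538e-03  2.77330562e-04  4.68250122e-05] [-0.68282053  0.82702219 -0.24505611]
chamber_centre [([0.5509, -0.0426, 0.0777], 0.65)]
bay []
holder_mark [([0.5517, -0.1465, 0.0395], 0.57)]
handle []
imager []
chamber_centre [([0.3427, 0.2487, 0.001], 0.58)]
bay []
holder_mark []
```

View pics/w4.png

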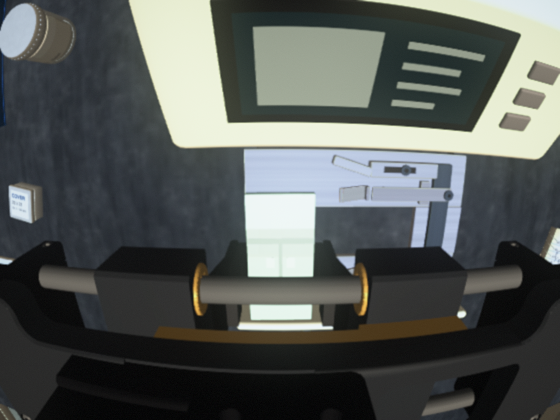

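The chamber is held square between the fingers (245-315, 193-320). The plate edge is at col 245 and the far clip's lip at (340,193). Cross-checking the holder from this second viewpoint.

```bash

python3 - <<'E'
from h import *
o,p=wrist()
for n,uv,z in [('plate edge',(245,170),.034),('lip tip',(340,194),.047),('notch corner',(413,206),.034),('stop far',(419,187),.038),('chamber far L',(245,193),.081),('chamber far R',(315,193),.081)]:
    print(n,np.round(toplane(p,uv,z),4))
a=ortho(p,0.54,0.62,-0.17,-0.01,0.034,.0002);p['pixels']=a;save(p,'o5')
E
```

```text
plate edge [ 0.594  -0.0234  0.034 ]
lip tip [ 0.5812 -0.0824  0.047 ]
notch corner [ 0.5698 -0.1377  0.034 ]
stop far [ 0.5842 -0.139   0.038 ]
chamber far L [ 0.5899 -0.0282  0.081 ]
chamber far R [ 0.5898 -0.0632  0.081 ]
```

View pics/o5.png

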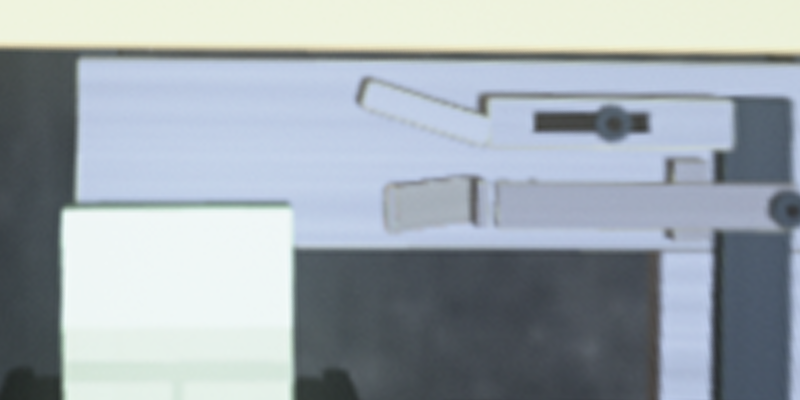

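Both views agree: stops at y ≈ -0.1445, lip tip ≈ -0.085, bay ≈ (0.552, -0.057). Lowering onto the plate.

servo_tool:
  rows: [0.4,0,0.003,0.015,0,0.4,0,0.003,0.015,0,0.4,0,0.002,0.006,0,0.4,0,0,0,0,0.4,0,0,0,0]

```text
time: 8.37
position: [0.5517, -0.0536, 0.0416]
tool_rot: [1.0, -0.002, -0.0, -0.0]
ft_force: [0.4, -0.7, -1.1]
grip_width: 0.0358
grip_force: 12.0
```

servo_tool:
  rows: [0.4,0,0,0.0015,0,0.4,0,0,0.0015,0,0.4,0,0,0,0]

```text
time: 8.62
position: [0.5521, -0.0536, 0.0391]
tool_rot: [1.0, -0.002, 0.0, 0.0]
ft_force: [-0.0, 0.1, -0.1]
grip_width: 0.0354
grip_force: 12.0
```

servo_tool:
  rows: [0.4,0,0,0.001,0,0.4,0,0,0,0,0.4,0,0,0,0]

```text
time: 8.87
position: [0.5519, -0.0536, 0.0379]
tool_rot: [1.0, -0.002, 0.0, 0.0]
ft_force: [0.0, -0.4, -0.8]
grip_width: 0.0359
grip_force: 12.0
```

servo_tool:
  rows: [0.4,0,0,0.001,0,0.4,0,0,0,0,0.4,0,0,0,0]

```text
time: 9.12
position: [0.5518, -0.0536, 0.0367]
tool_rot: [1.0, -0.002, -0.0, -0.0]
ft_force: [-0.1, -0.4, -0.6]
grip_width: 0.0356
grip_force: 12.0
```

servo_tool:
  rows: [0.4,0,0,0.001,0,0.4,0,0,0,0,0.4,0,0,0,0]

```text
time: 9.37
position: [0.552, -0.0536, 0.0357]
tool_rot: [1.0, -0.002, 0.0, 0.0]
ft_force: [-0.3, -0.0, -0.2]
grip_width: 0.0354
grip_force: 12.0
```

servo_tool:
  rows: [0.4,0,0,0.0005,0,0.4,0,0,0,0,0.4,0,0,0,0]

```text
time: 9.62
position: [0.5519, -0.0536, 0.0357]
tool_rot: [1.0, -0.002, 0.0, 0.0]
ft_force: [-0.7, -1.1, 4.1]
grip_width: 0.0356
grip_force: 12.0
```

Touchdown at z=0.0357, as predicted. Sliding in -y while gripped, to align it under the clips.

servo_tool:
  rows: [0.4,0,0.004,-0.0003,0,0.4,0,0.005,0,0,0.4,0,0.005,0,0,0.4,0,0.003,0,0,0.4,0,0,0,0]

```text
time: 10.03
position: [0.5522, -0.0718, 0.0357]
tool_rot: [1.0, -0.002, 0.0, 0.0]
ft_force: [-0.7, -1.6, 4.2]
grip_width: 0.0356
grip_force: 12.0
```

servo_tool:
  rows: [0.4,0,0.002,0,0,0.4,0,0.002,0,0,0.4,0,0.002,0,0,0.4,0,0.002,0,0,0.4,0,0,0,0]

```text
time: 10.45
position: [0.5518, -0.0787, 0.0357]
tool_rot: [1.0, -0.002, 0.0, -0.0]
ft_force: [0.2, 1.3, 5.7]
grip_width: 0.0356
grip_force: 12.0
```

servo_tool:
  rows: [0.4,0,0.002,0,0,0.4,0,0.002,0,0,0.4,0,0.002,0,0,0.4,0,0.002,0,0,0.4,0,0,0,0]

```text
time: 10.87
position: [0.5511, -0.0854, 0.0356]
tool_rot: [1.0, -0.002, -0.001, -0.001]
ft_force: [0.1, 4.3, 6.0]
grip_width: 0.0359
grip_force: 12.0
```

servo_tool:
  rows: [0.4,0,0.002,0,0,0.4,0,0.002,0,0,0.4,0,0.002,0,0,0.4,0,0.001,0,0,0.4,0,0,0,0]

```text
time: 11.28
position: [0.5512, -0.0926, 0.0356]
tool_rot: [1.0, -0.002, -0.001, -0.001]
ft_force: [-0.7, 4.2, 5.7]
grip_width: 0.0356
grip_force: 12.0
```

servo_tool:
  rows: [0.4,0,0.002,0,0,0.4,0,0.002,0,0,0.4,0,0.002,0,0,0.4,0,0.001,0,0,0.4,0,0,0,0]

```text
time: 11.7
position: [0.5511, -0.0996, 0.0356]
tool_rot: [1.0, -0.002, -0.001, -0.001]
ft_force: [-0.4, 4.2, 5.5]
grip_width: 0.0358
grip_force: 12.0
```

servo_tool:
  rows: [0.4,0,0.002,0,0,0.4,0,0.002,0,0,0.4,0,0.001,0,0,0.4,0,0.001,0,0,0.4,0,0,0,0]

```text
time: 12.12
position: [0.5511, -0.1055, 0.0356]
tool_rot: [1.0, -0.002, -0.001, -0.001]
ft_force: [-0.9, 5.0, 5.6]
grip_width: 0.0355
grip_force: 12.0
```

Under both noses. Release, lift, close the fingers, and go behind the trailing edge.

servo_tool:
  rows: [-0.05,0,0,0,0,-0.05,0,0,0,0,-0.05,0,0,0,0,-0.05,0,0,-0.01,0,-0.05,0,0,-0.02,0]

```text
time: 12.53
position: [0.5497, -0.1062, 0.0639]
tool_rot: [1.0, -0.002, -0.003, -0.001]
ft_force: [0.5, -0.2, 0.2]
grip_width: 0.0452
grip_force: 0.0
```

servo_tool:
  rows: [1,0,-0.02,0,0,1,0,-0.02,0,0,1,0.001,-0.002,0,0,1,0,0,0,0,1,0,0,0,0]

```text
time: 12.95
position: [0.5532, -0.065, 0.0658]
tool_rot: [1.0, -0.002, 0.0, 0.0]
ft_force: [0.7, 0.5, 0.2]
grip_width: 0.0203
grip_force: 0.0
```

servo_tool:
  rows: [1,0,0,0,0,1,0,0,0,0,1,0,0,0,0,1,0,0,0,0]

```text
time: 13.28
position: [0.5528, -0.0652, 0.0654]
tool_rot: [1.0, -0.002, -0.0, 0.0]
ft_force: [0.7, 0.4, 0.7]
grip_width: 0.0017
grip_force: 0.0
```

```bash

python3 - <<'E'
from h import *
o,p=wrist();print(o['time'],o['position'],o['tool_rot'],o['grip_width'])
show(p,['chamber_centre']);save(p,'w6')
E
```

```text
13.2833 [ 0.55283149 -0.06520844  0.06543199] [ 9.99997424e-01 -2.26959814e-03 -2.74989465e-05  2.60725554e-05] 0.001682696555612545
chamber_centre []
```

View pics/w6.png

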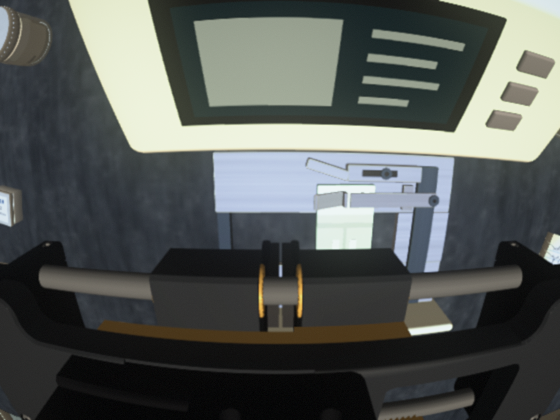

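The chamber lies under the clip noses at (316-375, 184-250), inside the guides, with the closed fingers behind it. Lower them into the notch and push.

servo_tool:
  rows: [1,-0.001,0,0.015,0,1,0,0,0.015,0,1,0,0,0.006,0,1,0,0,0,0,1,0,0,0,0]

```text
time: 13.8
position: [0.5517, -0.0646, 0.0293]
tool_rot: [1.0, -0.002, -0.0, -0.0]
ft_force: [-0.7, -0.3, 0.1]
grip_width: 0.0004
grip_force: 0.0
```

servo_tool:
  rows: [1,0,0.002,0,0,1,0,0.002,0,0,1,0,0.002,0,0,1,0,0,0,0,1,0,0,0,0]

```text
time: 14.22
position: [0.5521, -0.0709, 0.0299]
tool_rot: [1.0, -0.002, 0.0, 0.0]
ft_force: [0.6, 0.0, 0.4]
grip_width: 0.0003
grip_force: 0.0
```

servo_tool:
  rows: [1,0,0.002,0,0,1,0,0.002,0,0,1,0,0,0,0,1,0,0,0,0]

```text
time: 14.55
position: [0.5518, -0.0747, 0.0295]
tool_rot: [1.0, -0.002, 0.0, -0.0]
ft_force: [0.2, 0.3, 0.1]
grip_width: 0.0004
grip_force: 0.0
```

servo_tool:
  rows: [1,0,0.002,0,0,1,0,0.002,0,0,1,0,0,0,0]

```text
time: 14.8
position: [0.5517, -0.0788, 0.0295]
tool_rot: [1.0, -0.002, -0.0, -0.0]
ft_force: [0.0, 0.6, 0.4]
grip_width: 0.0006
grip_force: 0.0
```

servo_tool:
  rows: [1,0,0.002,0,0,1,0,0.002,0,0,1,0,0,0,0]

```text
time: 15.05
position: [0.5515, -0.0826, 0.0295]
tool_rot: [1.0, -0.002, -0.0, -0.0]
ft_force: [-0.2, 2.1, 0.9]
grip_width: 0.0005
grip_force: 0.9
```

servo_tool:
  rows: [1,0,0.002,0,0,1,0,0.002,0,0,1,0,0,0,0]

```text
time: 15.3
position: [0.5515, -0.0868, 0.0295]
tool_rot: [1.0, -0.002, -0.0, -0.0]
ft_force: [-0.3, 2.0, 0.5]
grip_width: 0.0006
grip_force: 0.9
```

servo_tool:
  rows: [1,0,0.002,0,0,1,0,0.002,0,0,1,0,0.001,0,0,1,0,0,0,0]

```text
time: 15.63
position: [0.5517, -0.092, 0.0295]
tool_rot: [1.0, -0.002, -0.0, 0.0]
ft_force: [0.1, 1.6, -0.2]
grip_width: 0.0006
grip_force: 0.7
```

servo_tool:
  rows: [1,0,0.001,0,0,1,0,0.001,0,0,1,0,0,0,0]

```text
time: 15.88
position: [0.5517, -0.094, 0.0295]
tool_rot: [1.0, -0.002, -0.0, 0.0]
ft_force: [-0.3, 1.0, 0.4]
grip_width: 0.0003
grip_force: 0.5
```

servo_tool:
  rows: [1,0,0.001,0,0,1,0,0.001,0,0,1,0,0,0,0]

```text
time: 16.13
position: [0.5518, -0.0958, 0.0296]
tool_rot: [1.0, -0.002, 0.0, 0.0]
ft_force: [-0.3, 1.1, -0.1]
grip_width: 0.0002
grip_force: 0.8
```

servo_tool:
  rows: [1,0,0.001,0,0,1,0,0,0,0,1,0,0.001,0,0,1,0,0,0,0]

```text
time: 16.47
position: [0.5517, -0.0973, 0.0295]
tool_rot: [1.0, -0.002, -0.0, -0.0]
ft_force: [0.7, 4.5, 0.3]
grip_width: 0.0007
grip_force: 1.9
```

servo_tool:
  rows: [1,0,0.001,0,0,1,0,0,0,0,1,0,0,0,0]

```text
time: 16.72
position: [0.5517, -0.0974, 0.0295]
tool_rot: [1.0, -0.002, -0.0, -0.001]
ft_force: [1.5, 6.5, 0.2]
grip_width: 0.0006
grip_force: 3.4
```

```bash

python3 - <<'E'
from h import *
o,p=wrist();print(o['time'],o['position'],o['ft_force'])
cv2.imwrite('pics/w7.png',cv2.cvtColor(cv2.resize(p['pixels'][140:290,200:480],None,fx=2.8,fy=2.8,interpolation=2),4))
np.save('w7.npy',p['pixels'])
E
```

```text
16.7167 [ 0.55168119 -0.09741324  0.02954496] [1.46712444 6.49126759 0.22980211]
```

View pics/w7.png

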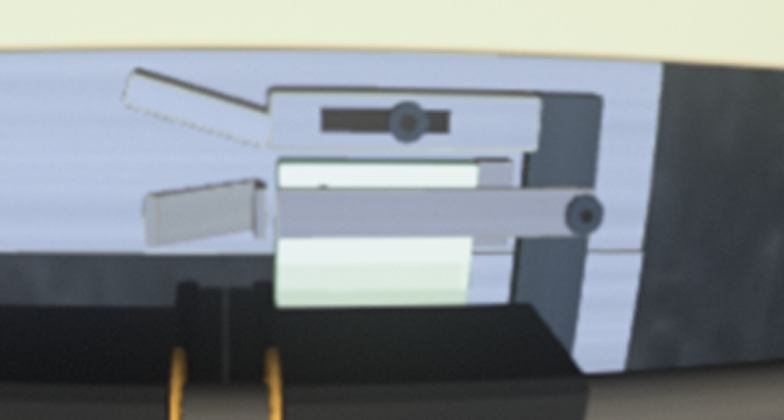

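The chamber's front edge meets the far stop at (477,175). Its trailing edge is at col 277, with the far clip's nose just behind it. A 6.5 N rise without further travel confirms contact with the stops. Back off and look from above.

servo_tool:
  rows: [1,0,-0.006,0,0,1,0,-0.006,0,0,1,0,0,-0.04,0,1,0,0,-0.04,0,1,0,0,-0.04,0]

```text
time: 17.18
position: [0.551, -0.0865, 0.1497]
tool_rot: [1.0, -0.002, -0.001, 0.0]
ft_force: [0.8, 0.3, 0.7]
grip_width: 0.0007
grip_force: 0.0
```

servo_tool:
  rows: [1,-0.04,0.004,0,0,1,-0.04,0.004,0,0,1,-0.034,0.002,0,0,1,0,0,0,0,1,0,0,0,0]

```text
time: 17.6
position: [0.4358, -0.096, 0.1498]
tool_rot: [1.0, -0.002, -0.001, 0.0]
ft_force: [-0.4, -0.1, 0.3]
grip_width: 0.0006
grip_force: 0.0
```

```bash

python3 - <<'E'
from h import *
o,p=wrist();print(o['time'],o['position'],o['ft_force'])
show(p,['chamber_centre','handle','holder_mark'])
p['pixels']=ortho(p,0.44,0.62,-0.20,-0.01,0.039);save(p,'o8')
E
```

```text
17.6 [ 0.43575604 -0.09597015  0.14979413] [-0.41072512 -0.13435453  0.25957245]
chamber_centre [([0.551, -0.1242, 0.0368], 0.78), ([0.322, 0.1194, 0.0045], 0.5), ([0.3409, 0.2528, 0.0042], 0.49)]
handle [([0.4554, -0.0977, 0.0409], 0.78)]
holder_mark [([0.552, -0.1423, 0.0354], 0.84)]
```

View pics/o8.png

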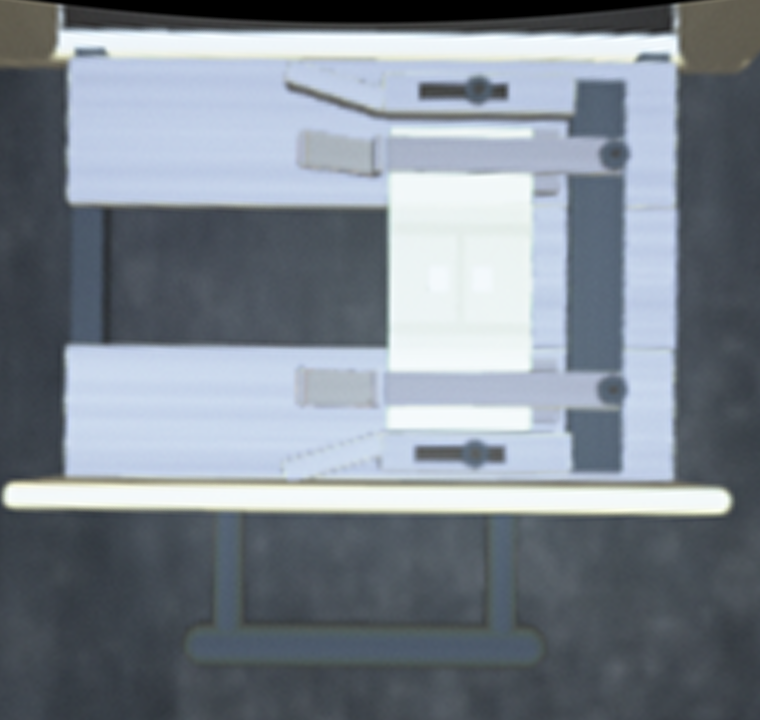

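The chamber is square and against both stops (389-532, 128-430), with both clip noses just behind its trailing edge (cols 378-386). The handle bar is at rows 628-664. Going down in front of the handle.

servo_tool:
  rows: [1,-0.004,0.005,0.03,0,1,0,0,0.04,0,1,0,0,0.04,0,1,0,0,0.009,0,1,0,0,0,0]

```text
time: 18.22
position: [0.4327, -0.1004, 0.0278]
tool_rot: [1.0, -0.002, -0.003, -0.002]
ft_force: [-1.0, 0.6, -0.8]
grip_width: 0.0005
grip_force: 0.0
```

servo_tool:
  rows: [1,0.006,0,0,0,1,0.006,0,0,0,1,0.006,0,0,0,1,0.006,0,0,0,1,0.006,0,0,0]

```text
time: 18.63
position: [0.4611, -0.1003, 0.0323]
tool_rot: [1.0, -0.001, -0.003, -0.001]
ft_force: [-8.5, -3.1, -2.9]
grip_width: 0.0007
grip_force: 3.9
```

servo_tool:
  rows: [1,0.006,0,0,0,1,0.006,0,0,0,1,0.006,0,0,0,1,0.006,0,0,0,1,0.006,0,0,0]

```text
time: 19.05
position: [0.4908, -0.1004, 0.0323]
tool_rot: [1.0, -0.001, -0.003, -0.001]
ft_force: [-7.5, -3.2, -3.2]
grip_width: 0.0006
grip_force: 3.9
```

servo_tool:
  rows: [1,0.006,0,0,0,1,0.006,0,0,0,1,0.006,0,0,0,1,0.006,0,0,0,1,0.006,0,0,0]

```text
time: 19.47
position: [0.5206, -0.1007, 0.0323]
tool_rot: [1.0, -0.001, -0.003, -0.0]
ft_force: [-7.5, -2.1, -2.3]
grip_width: 0.0003
grip_force: 3.9
```

servo_tool:
  rows: [1,0.006,0,0,0,1,0.006,0,0,0,1,0.006,0,0,0,1,0.006,0,0,0,1,0.003,0,0,0]

```text
time: 19.88
position: [0.5483, -0.1009, 0.0324]
tool_rot: [1.0, -0.001, -0.003, -0.0]
ft_force: [-6.7, -1.5, -3.2]
grip_width: 0.0001
grip_force: 3.4
```

servo_tool:
  rows: [1,0.002,0,0,0,1,0.002,0,0,0,1,0.002,0,0,0,1,0.002,0,0,0,1,0,0,0,0]

```text
time: 20.3
position: [0.5541, -0.1009, 0.0324]
tool_rot: [1.0, -0.001, -0.005, -0.0]
ft_force: [-10.0, -3.7, -0.0]
grip_width: 0.0006
grip_force: 4.9
```

servo_tool:
  rows: [1,0.001,0,0,0,1,0.001,0,0,0,1,0.001,0,0,0,1,0,0,0,0]

```text
time: 20.63
position: [0.5543, -0.1008, 0.0323]
tool_rot: [1.0, -0.0, -0.008, -0.001]
ft_force: [-14.6, -5.2, 3.5]
grip_width: 0.0004
grip_force: 7.4
```

servo_tool:
  rows: [1,0.001,0,0,0,1,0.001,0,0,0,1,0,0,0,0]

```text
time: 20.88
position: [0.5543, -0.1007, 0.0323]
tool_rot: [1.0, -0.0, -0.01, -0.001]
ft_force: [-17.8, -6.6, 5.4]
grip_width: 0.0003
grip_force: 9.1
```

```bash

python3 - <<'E'
from h import *
print(robot.get_obs()['moment'],robot.get_obs()['ft_force'])
for c in ['scene','top']:
    p=robot.camera(c); show(p,['handle','chamber_centre','imager'])
    if c=='scene': cv2.imwrite('pics/s9.png',cv2.cvtColor(cv2.resize(p['pixels'][100:230,210:400],None,fx=4,fy=4,interpolation=2),4))
E
```

```text
[-1.09067406  3.14757005 -0.06332913] [-17.8486794   -6.60401264   5.38865942]
handle [([0.5675, -0.0989, 0.0438], 0.57)]
chamber_centre [([0.3426, 0.2531, 0.0038], 0.96), ([0.3213, 0.1178, -0.0027], 0.71), ([0.662, -0.1245, 0.036], 0.43)]
imager []
handle []
chamber_centre [([0.3432, 0.2496, 0.0001], 0.89), ([0.3248, 0.1193, 0.0034], 0.39)]
imager []
```

servo_tool:
  rows: [1,-0.01,0,0,0,1,-0.03,0,0,0,1,-0.04,0,-0.02,0,1,-0.04,0,-0.04,0,1,0,0,-0.04,0]

```text
time: 21.7
position: [0.4484, -0.098, 0.1192]
tool_rot: [1.0, -0.002, -0.006, -0.003]
ft_force: [0.2, 0.0, -0.4]
grip_width: 0.0008
grip_force: 0.0
```

```bash

python3 - <<'E'
from h import *
o,p=wrist();print(o['position']);show(p,['handle','imager','chamber_centre'])
cv2.imwrite('pics/w10.png',cv2.cvtColor(p['pixels'],4))
E
```

```text
[ 0.44835134 -0.09800673  0.11922132]
handle [([0.5661, -0.1001, 0.0404], 0.89), ([0.4382, 0.089, 0.0003], 0.31)]
imager []
chamber_centre [([0.3222, 0.1188, 0.0009], 0.55)]
```

View pics/w10.png

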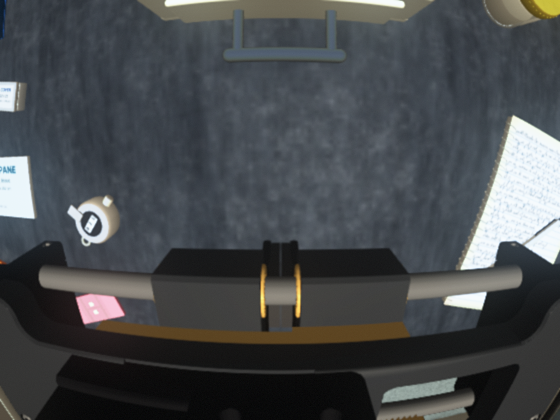

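The bar is at (285,55), x≈0.566, about 9 mm short of home. The added reaction points back and up, so the camera side of the hand met the sloping display. I'll turn the hand half round so that side faces away, then finish the push.

servo_tool:
  rows: [1,0,0,0,-7,1,0,0,0,-7,1,0,0,0,-7,1,0,0,0,-7,1,0,0,0,-7]

```text
time: 22.32
position: [0.4578, -0.1012, 0.1188]
tool_rot: [0.953, 0.302, 0.0, 0.0]
ft_force: [-0.3, 0.2, 0.6]
grip_width: 0.0006
grip_force: 0.0
```

servo_tool:
  rows: [1,0,0,0,-7,1,0,0,0,-7,1,0,0,0,-7,1,0,0,0,-7,1,0,0,0,-7]

```text
time: 22.73
position: [0.4578, -0.1012, 0.1187]
tool_rot: [0.818, 0.575, 0.0, 0.0]
ft_force: [-0.0, 0.3, -0.3]
grip_width: 0.0005
grip_force: 0.0
```

servo_tool:
  rows: [1,0,0,0,-7,1,0,0,0,-7,1,0,0,0,-7,1,0,0,0,-7,1,0,0,0,-7]

```text
time: 23.15
position: [0.4578, -0.1012, 0.1187]
tool_rot: [0.608, 0.794, 0.0, 0.0]
ft_force: [-0.1, 0.3, 0.2]
grip_width: 0.0007
grip_force: 0.0
```

servo_tool:
  rows: [1,0,0,0,-7,1,0,0,0,-7,1,0,0,0,-7,1,0,0,0,-7,1,0,0,0,-7]

```text
time: 23.57
position: [0.4578, -0.1012, 0.1187]
tool_rot: [0.341, 0.94, -0.0, 0.0]
ft_force: [0.3, -0.8, 0.8]
grip_width: 0.0005
grip_force: 0.0
```

servo_tool:
  rows: [1,0,0,0,-7,1,0,0,0,-7,1,0,0,0,-7,1,0,0,0,-7,1,0,0,0,-7]

```text
time: 23.98
position: [0.4578, -0.1012, 0.1187]
tool_rot: [0.042, 0.999, -0.0, 0.0]
ft_force: [0.8, -0.2, 0.5]
grip_width: 0.0006
grip_force: 0.0
```

servo_tool:
  rows: [1,0,0,0,-5,1,0,0,0,0,1,0,0,0,0]

```text
time: 24.23
position: [0.4575, -0.1012, 0.1187]
tool_rot: [0.003, 1.0, -0.0, 0.0]
ft_force: [0.3, 0.2, -0.7]
grip_width: 0.0004
grip_force: 0.0
```

servo_tool:
  rows: [1,0,0,0.04,0,1,0,0,0.04,0,1,-0.01,0,0.008,0,1,-0.03,0,0,0,1,-0.03,0,0,0]

```text
time: 24.65
position: [0.5266, -0.1009, 0.0299]
tool_rot: [0.003, 1.0, 0.001, -0.002]
ft_force: [0.6, -0.4, -0.1]
grip_width: 0.0007
grip_force: 0.0
```

servo_tool:
  rows: [1,-0.01,0,0,0,1,-0.004,0,0,0,1,-0.003,0,0,0,1,-0.003,0,0,0,1,0,0,0,0]

```text
time: 25.07
position: [0.5466, -0.1014, 0.031]
tool_rot: [0.002, 1.0, 0.0, -0.0]
ft_force: [-0.2, -0.7, -0.1]
grip_width: 0.0006
grip_force: 0.0
```

servo_tool:
  rows: [1,-0.002,0,0,0,1,-0.002,0,0,0,1,-0.002,0,0,0,1,0,0,0,0]

```text
time: 25.4
position: [0.5533, -0.1018, 0.0307]
tool_rot: [0.002, 1.0, -0.0, 0.0]
ft_force: [0.4, 1.0, 0.7]
grip_width: 0.0007
grip_force: 0.0
```

servo_tool:
  rows: [1,-0.002,0,0,0,1,-0.002,0,0,0,1,-0.002,0,0,0,1,0,0,0,0]

```text
time: 25.73
position: [0.554, -0.1007, 0.0299]
tool_rot: [0.001, 1.0, 0.001, -0.006]
ft_force: [-8.7, -1.3, 3.1]
grip_width: 0.0003
grip_force: 4.0
```

servo_tool:
  rows: [1,-0.002,0,0,0,1,-0.002,0,0,0,1,0,0,0,0]

```text
time: 25.98
position: [0.5542, -0.1001, 0.0294]
tool_rot: [0.001, 1.0, 0.002, -0.01]
ft_force: [-13.5, -3.9, 6.4]
grip_width: 0.0006
grip_force: 6.9
```

servo_tool:
  rows: [1,-0.001,0,0,0,1,-0.001,0,0,0,1,0,0,0,0]

```text
time: 26.23
position: [0.5542, -0.0998, 0.0292]
tool_rot: [0.001, 1.0, 0.002, -0.012]
ft_force: [-17.1, -2.8, 8.1]
grip_width: 0.0004
grip_force: 8.4
```

servo_tool:
  rows: [1,0.01,0,0,0,1,0.03,0,0,0,1,0.04,0,-0.02,0,1,0.02,0,-0.04,0,1,0,-0.02,-0.04,0]

```text
time: 26.65
position: [0.4604, -0.1148, 0.1224]
tool_rot: [0.001, 1.0, 0.004, -0.007]
ft_force: [1.4, -0.5, -1.1]
grip_width: 0.0009
grip_force: 0.0
```

servo_tool:
  rows: [1,0,-0.04,-0.03,0,1,0,-0.04,0,0,1,0,-0.04,0,0,1,0,-0.04,0,0,1,0,-0.04,0,0]

```text
time: 27.07
position: [0.4683, -0.3152, 0.1494]
tool_rot: [0.002, 1.0, -0.0, 0.001]
ft_force: [1.6, -0.3, -0.5]
grip_width: 0.0005
grip_force: 0.0
```

servo_tool:
  rows: [1,0,-0.04,0,0,1,0,-0.04,0,0,1,0,0,0,0,1,0,0,0,0]

```text
time: 27.4
position: [0.4678, -0.3959, 0.1486]
tool_rot: [0.004, 1.0, -0.0, 0.001]
ft_force: [0.5, 0.9, -0.7]
grip_width: 0.0003
grip_force: 0.0
```

```bash

python3 - <<'E'
from h import *
print(robot.get_obs()['position'])
for i in range(4):
  for c in ['top','scene']:
    p=robot.camera(c); print(c,[np.round(robot.place_of(p,q)[0]['at'],4).tolist() if robot.place_of(p,q) else None for q in ['handle','imager']])
    if i==0: save(p,c+'9')
    K=p['intrinsics']
    if c=='top' and i==0:
        a=cv2.imread('pics/top0.png',0); b=cv2.imread('pics/top9.png',0)
        for X in ([.5,-.1,.066],[.62,-.1,.066],[.459,-.1,.04],[.579,-.1,.04],[.569,-.1,.04]): print(X,cv2.projectPoints(np.array([X]),p['rvec'],p['tvec'],K,None)[0].ravel())
        for col in (365,376,390,405): print(col,'before',a[155:218,col].tolist(),'\n after',b[155:218,col].tolist())
E
```

```text
[ 0.46777526 -0.39589895  0.14858313]
top [[0.5724, -0.0991, 0.038], [0.5406, -0.1271, -0.0042]]
[0.5, -0.1, 0.066] [388.709965   207.39917035]
[0.62, -0.1, 0.066] [386.74315927 157.87289649]
[0.459, -0.1, 0.04] [387.39629676 224.79597602]
[0.579, -0.1, 0.04] [385.47482058 176.10286322]
[0.569, -0.1, 0.04] [385.63404668 180.13789345]
365 before [239, 237, 237, 238, 214, 155, 218, 241, 229, 164, 170, 200, 200, 200, 202, 202, 202, 205, 204, 206, 204, 199, 202, 203, 209, 173, 90, 82, 87, 84, 89, 91, 92, 97, 93, 92, 89, 89, 89, 123, 175, 203, 206, 206, 205, 205, 201, 203, 202, 202, 203, 197, 195, 227, 242, 206, 109, 81, 90, 90, 86, 84, 86] 
 after [241, 240, 241, 241, 221, 193, 216, 236, 240, 196, 126, 112, 101, 89, 90, 90, 89, 89, 88, 88, 86, 84, 86, 83, 89, 78, 78, 82, 82, 86, 87, 89, 91, 93, 96, 91, 91, 89, 89, 89, 90, 91, 91, 86, 85, 82, 84, 83, 79, 83, 77, 80, 78, 79, 82, 82, 81, 84, 83, 83, 85, 87, 81]
376 before [239, 237, 238, 236, 200, 159, 226, 241, 210, 140, 176, 203, 200, 200, 199, 201, 203, 206, 203, 206, 206, 200, 201, 204, 199, 157, 94, 87, 88, 89, 94, 88, 92, 91, 93, 91, 
[... 1267 characters left out ...]
 208, 116, 93, 92, 102, 96, 98, 97, 103] 
 after [240, 240, 240, 227, 184, 190, 231, 245, 217, 132, 113, 97, 92, 87, 90, 89, 90, 90, 90, 91, 88, 94, 106, 108, 96, 93, 89, 90, 96, 92, 89, 87, 93, 95, 100, 99, 101, 98, 99, 98, 96, 98, 101, 104, 103, 92, 93, 93, 94, 90, 97, 94, 95, 95, 92, 91, 87, 95, 97, 96, 94, 96, 103]
scene [[0.5692, -0.1006, 0.0426], [0.6622, -0.1234, 0.0367]]
top [[0.5716, -0.0998, 0.0382], [0.5435, -0.1294, -0.0027]]
scene [[0.5684, -0.0993, 0.0433], [0.6639, -0.1468, 0.0326]]
top [[0.5739, -0.1026, 0.0361], [0.5404, -0.128, -0.0052]]
scene [[0.5687, -0.1015, 0.0417], None]
top [[0.5713, -0.1005, 0.0395], [0.5429, -0.1265, -0.0021]]
scene [[0.568, -0.0995, 0.0425], None]
```

```bash

python3 - <<'E'
import cv2,numpy as np
a=cv2.imread('pics/top0.png').astype(float); b=cv2.imread('pics/top9.png').astype(float)
# bar: along-row mean of columns along the bar
for n,im,r0 in (('before',a,212),('after',b,166)):
    print(n,r0,np.round(im[r0:r0+26,372:404].mean(1)).astype(int).tolist())
ga=a[:,:,:].mean(2); gb=b.mean(2)
# bar template match by posts+bar between frames
t=a[214:232,364:414].astype(np.float32)
m=cv2.matchTemplate(b[150:210,350:430].astype(np.float32),t,cv2.TM_CCOEFF_NORMED);_,v,_,l=cv2.minMaxLoc(m);print(v,l[0]+350-364,l[1]+150-214, np.round(m[l[1]-2:l[1]+3,l[0]],3))
E
```

```text
before 212 [[94, 92, 91], [94, 92, 91], [95, 93, 92], [96, 95, 93], [96, 95, 93], [96, 95, 94], [96, 94, 93], [96, 95, 93], [95, 94, 92], [95, 93, 92], [94, 96, 95], [102, 101, 97], [109, 101, 96], [106, 102, 97], [93, 94, 91], [88, 88, 88], [91, 89, 89], [90, 88, 88], [90, 89, 88], [90, 89, 88], [91, 90, 89], [91, 90, 88], [91, 90, 89], [92, 90, 90], [92, 91, 90], [91, 90, 89]]
after 166 [[101, 108, 110], [99, 99, 97], [97, 97, 95], [97, 97, 94], [95, 95, 93], [96, 95, 93], [96, 95, 93], [94, 94, 91], [93, 93, 90], [93, 92, 90], [90, 91, 89], [98, 99, 95], [111, 107, 101], [112, 107, 101], [104, 105, 101], [90, 94, 93], [89, 88, 87], [92, 91, 90], [93, 92, 90], [92, 91, 90], [91, 90, 89], [91, 91, 90], [92, 92, 90], [92, 91, 90], [93, 92, 91], [93, 92, 91]]
0.5756330490112305 -2 -45 [0.337 0.531 0.576 0.458 0.307]
```

Travel measured in the top view is about 0.112 m. The front plate sits at the housing face and the stop felt rigid, so the carriage may not have started at exactly 0. One firmer push on the handle will confirm it.

servo_tool:
  rows: [1,0,0.04,0,0,1,0,0.04,0,0,1,0,0.04,0,0,1,0,0.04,0,0,1,0,0.04,0,0]

```text
time: 29.72
position: [0.4685, -0.1917, 0.1489]
tool_rot: [0.002, 1.0, -0.0, 0.0]
ft_force: [0.9, 0.9, -0.2]
grip_width: 0.0004
grip_force: 0.0
```

servo_tool:
  rows: [1,0,0.04,0,0,1,0,0.04,0.02,0,1,0,0.015,0.035,0,1,0,0,0.035,0,1,0,0,0.027,0]

```text
time: 30.13
position: [0.4689, -0.0993, 0.032]
tool_rot: [0.0, 1.0, -0.0, 0.0]
ft_force: [-0.1, 0.6, -0.5]
grip_width: 0.0005
grip_force: 0.0
```

servo_tool:
  rows: [1,-0.03,0,0,0,1,-0.03,0,0,0,1,-0.02,0,0,0,1,-0.005,0,0,0,1,0,0,0,0]

```text
time: 30.55
position: [0.5538, -0.101, 0.0326]
tool_rot: [0.001, 1.0, 0.0, -0.001]
ft_force: [-0.5, -0.3, -0.1]
grip_width: 0.0009
grip_force: 0.3
```

servo_tool:
  rows: [1,-0.003,0,0,0,1,-0.003,0,0,0,1,-0.002,0,0,0,1,-0.002,0,0,0,1,0,0,0,0]

```text
time: 30.97
position: [0.5543, -0.1001, 0.0322]
tool_rot: [0.001, 1.0, 0.002, -0.01]
ft_force: [-15.5, -5.3, 6.2]
grip_width: 0.0005
grip_force: 7.6
```

servo_tool:
  rows: [1,-0.003,0,0,0,1,-0.003,0,0,0,1,0,0,0,0]

```text
time: 31.22
position: [0.5544, -0.099, 0.0316]
tool_rot: [0.0, 1.0, 0.003, -0.016]
ft_force: [-23.8, -4.7, 10.8]
grip_width: 0.0004
grip_force: 12.1
```

servo_tool:
  rows: [1,-0.003,0,0,0,1,-0.003,0,0,0,1,0,0,0,0]

```text
time: 31.47
position: [0.5545, -0.0981, 0.031]
tool_rot: [-0.0, 1.0, 0.005, -0.023]
ft_force: [-32.8, -7.2, 16.8]
grip_width: 0.0009
grip_force: 16.6
```

A 33 N push moved it less than 0.3 mm. The front plate (bar + 35 mm + thickness ≈ 0.611) is flush with the housing face (0.6115), so the carriage is home. Retreating and handing in.

servo_tool:
  rows: [1,0.015,0,0,0,1,0.03,0,0,0,1,0.04,0,0,0,1,0.02,0,-0.03,0,1,0,0,-0.04,0]

```text
time: 31.88
position: [0.4619, -0.0981, 0.1007]
tool_rot: [0.003, 1.0, 0.004, -0.008]
ft_force: [1.1, 0.2, -0.5]
grip_width: 0.0005
grip_force: 0.0
```

servo_tool:
  rows: [1,0,0,-0.04,0,1,0,0,0,0,1,0,0,0,0,1,0,0,0,0]

```text
time: 32.22
position: [0.4709, -0.101, 0.1435]
tool_rot: [0.002, 1.0, -0.0, 0.001]
ft_force: [-0.8, 0.8, -0.1]
grip_width: 0.0003
grip_force: 0.0
```

```bash
python3 - <<'E'
from h import *
for c in ['top','scene']:
    p=robot.camera(c); show(p,['handle','chamber_centre'])
print(robot.get_obs()['time'],robot.get_obs()['position'])
print(robot.hand_in())
E
```

```text
handle [([0.572, -0.0994, 0.0401], 0.65), ([0.7121, 0.1431, -0.0002], 0.22)]
chamber_centre [([0.3239, 0.1196, 0.0034], 0.74), ([0.343, 0.2492, -0.0013], 0.7), ([0.5435, -0.129, -0.0037], 0.49)]
handle [([0.5686, -0.1002, 0.0428], 0.65), ([0.6624, -0.0607, 0.0334], 0.33)]
chamber_centre [([0.3437, 0.2492, 0.0057], 0.69), ([0.3235, 0.1224, -0.0021], 0.64), ([0.6601, -0.1279, 0.0376], 0.61)]
32.5167 [ 0.4704518  -0.10068391  0.14199747]
the job is handed in; nothing more can be done
None
```

The job is handed in with the chamber seated under both clips and the carriage pushed to a rigid stop. I measured only about 0.112 m of carriage travel, so "fully home" (0.117 m) rests on the rigid stop and the plate sitting flush with the housing. I judged the clips by eye from above, and I viewed 12 pictures, over the limit of 10.

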